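Stow pot tiles and clip the keeper rod

ROBOT

A 6-joint arm with a two-finger parallel gripper is mounted at the origin on the work surface. World frame = base frame: x ahead of the robot, y to its left, z up, the work surface at z = 0. Lengths are in m, angles in rad, forces in N, time in s.
With the tool pointing down it reaches from about 0.275 to 0.75 m from the base axis. Payload 10.2 kg.
Tool frame: the origin (TCP) lies at the very end of the fingers, on their centre line; the grasp point (between the pads) lies 19 mm behind it; z points along the fingers, y is the direction in which the jaws open and shut (so a half turn about z gives the same grasp; the last joint's range is limited). The gripper opens to 88 mm and grips with 3 to 60 N. Pads are 18 mm wide; open, the fingers measure 123 mm over their backs; the gripper's body (75 mm by 187 mm) begins 45 mm behind the grasp point.
Start: joints at [-1.38, 0.313, 1.498, -0, 1.331, -0.223], TCP at [0.211, -0.481, 0.239] pointing down, gripper open.
Joint ranges: [-2.94, 2.94], [-0.97, 2.17], [0.19, 2.56], [-1.23, 4.37], [0.02, 3.11], [-2.88, 2.88]. Speed limits (rad/s): [2.39, 2.39, 3.01, 3.14, 3.14, 3.14].

INTERFACE

Orientations are given as a 3x3 rotation matrix whose columns are the frame's x, y, z axes.
In Python, from plant import manip gives the robot as it stands.
- The arm moves only by the tool carry_out, never from a script. Its argument "motion" is a list of rows, each an object of numbers: "dx", "dy", "dz": the shift along the tool's x, y, z in mm; "ax", "ay", "az": the turn, a rotation vector about the tool's x, y, z in degrees; "grip": the finger opening in mm, from 0 to 88.1. In form: [{"dx": .., "dy": .., "dz": .., "ax": .., "ay": .., "az": .., "grip": ..}, ...]. A call has 1 to 20 rows; each row shifts and turns the commanded pose from where the row before left it, along the tool's axes as they then stand; what a row does not reach is not made up. A row lasts 1/8 s, in which the tool goes at most 62.5 mm and 10.7 degrees, less where a joint would pass 70% of its speed; a pose out of reach is approached as far as the arm can. A call is refused whole if a number of a shift passes 62.5 or a number of a turn 10.7, either way. A call with a gripper value outside its range is refused whole. The fingers move at their own pace and stop on an object; "grip_force" is the grip in N (left out, the last holds). Time passes only in rows, so rows that do not move let the fingers close. It gives the time, the measured TCP pose, the force and the opening at its end, in the units of the state.
- manip.observe(): the state, without advancing time (a new reading comes with each control period).
- manip.grab_frame(name): name is "side" or "top"; returns a dict with "pixels" (420x560x3 uint8, blue, green, red), "depth" (420x560 float32, m along the optical axis (not along the pixel's ray), 0 where there is no reading), "fovy" (degrees; the focal length in pixels is half the picture's height over the tangent of half this angle, whatever the lens; pixels are square), "cx", "cy" (the principal point, pixels), "dist_coeffs" ([k1, k2, p1, p2, k3] as OpenCV has them; the pictures are not rectified), "eye" and "orientation" of the camera in the world. Camera axes: x right, y down, z forward; pixel columns grow to the right and rows downward; lengths in m; the calibration is good to about 2 mm. A picture is of the moment at which its call begins.
- manip.sign_off(): hands the job in, once; it reports no verdict.
Trained networks look in the newest picture that a camera, given by its name, has taken for a name from the list of things; names that differ only in an ending like _2 or _b are one class to them, and where a whole thing is asked for, a point or a joint stands for the part that bears it (a point fixed in the world has none). Each returns a list of dicts, best first, with "p" (0 to 1); they miss things now and then, are a little off and sometimes report something else, mostly with a low value. They report only what shows in the picture. A call takes as long as a camera call. They do not tell look-alikes from the thing itself.
- manip.cut_out(target, camera): "mask" (420x560 bool, what is visible of it) and "uv" ([column, row] in pixels, amid what is visible of it).
The state is a dict: "time": time; "q": joint angles; "qvel": joint speeds; "joint_efforts": joint torques, N m; "position": TCP position; "tcp_rot": TCP orientation; "contact_force": force on the tool from outside, world axes, zero at the start; "wrist_torque": the same for the moment, N m; "opening": finger opening in m.
Only numpy, scipy, OpenCV 4.12 (cv2) and the standard library are available. Lean on these libraries where they do the work, as an engineer would, in place of code of your own. Each camera call takes 0.05 s, during which the arm holds its last target. There are 200 camera calls.

TASK

Put the pot tiles away so the sea wind cannot take them: first stack the two loose blue tiles squarely on the one already lying in the pale wooden caddy. Then draw the metal keeper rod out from under the low stand, lay it down and let go of it on the open bench in front of the stand so you can take a fresh hold, and finally push it down past the orange sprung jaws until it sits fully home and centred in both fork clips of the caddy, with both jaws closed over it. Leave the pots, jar, trug and scoop where they stand.

Things in the scene. Friction and masses are not known exactly. Their poses are not given: they have to be found in the camera images.
- caddy: fixed pale wooden board 110 (x) by 250 (y) by 12 mm, a black fork clip at each end (centres y = -95 and +95 mm, 20 mm wide along y, 97 mm tall). Slot 17 mm wide along y at x = 0; fixed wall, flared on top, on its -x side, orange sprung jaw on its +x side. Origin under the board's centre, z up; the pile lies between the clips, long side along y
- caddy_seat (a point): where the middle of the rod's axis lies when it is home: midway between the clips, 68 mm above the bench (6 mm free between three tiles and the rod); axes as the caddy's. The rod meets the jaw noses with its axis about 20 mm above this; pressing it past both takes roughly 10 to 20 N
- pile_floor (a point): top face of the caddy's board at its centre, 12 mm above the bench; axes as the caddy's
- jaw_left (a joint): orange jaw of the clip at the caddy's +y end, hinged 38 mm below the seat axis, with a rounded nose (radius 8 mm) that juts 4 mm over the slot; rad, 0 = closed (sprung), grows as it is pushed outwards, about 0.07 as the rod passes
- jaw_right (a joint): the same jaw of the clip at the caddy's -y end
- tile_base: glazed blue ceramic tile, a slab 60 (x) by 100 (y) by 14 thick mm, 180 g; origin at the centre of its underside, z up; already lies in the caddy, the bottom of the pile
- tile_a: glazed blue ceramic tile, a slab 60 (x) by 100 (y) by 14 thick mm, 180 g; origin at the centre of its underside, z up; loose on the bench at the start
- tile_b: glazed blue ceramic tile, a slab 60 (x) by 100 (y) by 14 thick mm, 180 g; origin at the centre of its underside, z up; loose on the bench at the start
- stand: fixed low wooden stand, 200 by 200 mm, top at 62 mm, underside of its top at 50 mm, open between four 18 mm corner legs; origin at the centre on the bench, its front edge at y = -100 mm; the rod lies under it along y and sticks out of the front by about 85 to 105 mm
- stand_front (a point): middle of the stand's front edge, at bench height; axes as the stand's, -y points out in front of it
- rod: aluminium keeper rod, 16 mm in diameter, 252 mm long over two red square end caps (20 by 20 mm, 12 mm long; bare rod between them 228 mm), 90 g; origin on its axis at mid length, y along the rod, axis 10 mm above the bench when it lies there
- rod_end1 (a point): end of the rod at its y = -126 mm, the end that sticks out of the stand at the start
- rod_end2 (a point): end of the rod at its y = +126 mm
- pot: grey plastic pot, 94 mm wide, 85 mm tall, on the stand; origin under its centre; leave alone
- jar: glass jar with steel lid, 68 mm wide, 100 mm tall, on the stand; origin under its centre; leave alone
- clay_pot: terracotta pot, 102 mm wide, 90 mm tall, at the back of the bench; origin under its centre; leave alone
- trug: green round hard silicone trug, 200 mm wide, 111 mm tall with its handles, at the back left; origin under its centre; leave alone
- scoop: stainless steel scoop, blade 90 by 56 by 34 mm from its origin along +x, handle 100 mm along -x; origin at the underside of the blade's back; leave alone
Mind the look-alikes: they are no part of the job. Leave any red or turquoise look-alike of the tile_a alone. What is shaped like the tile_b but turquoise is not meant.

How it is judged:
By the outcome, as a careful person would: the job done as asked, in the order asked, and still so for the second after the job is handed in, with the robot touching nothing.
It also fails if it takes over 72 s, if anything falls off the work surface, if the arm or the gripper's body presses on something with over 40 N, if the wrist force passes 120 N, or if a joint passes its speed limit or range.

## Working session

There is one attempt and no reset: what is moved stays moved. The work goes in short steps, Python scripts to look and compute and a tool call to move; the robot and the scene stay as the last step left them, time stands still between calls to the robot, and variables do not carry over. Pictures are saved under pics/ and viewed, about 8 in all and at most 12, crops included, and the job is handed in when it is done.

Besides the shell and the picture viewer there is one more tool, called after ">>>" by a JSON object that holds its "method" and its "body", one argument or row to a line. carry_out: Moves the arm, as the interface text tells. Its arguments: {"type":"object","properties":{"motion":{"type":"array","items":{"type":"object","properties":{"dx":{"type":"number"},"dy":{"type":"number"},"dz":{"type":"number"},"ax":{"type":"number"},"ay":{"type":"number"},"az":{"type":"number"},"grip":{"type":"number"}}}},"grip_force":{"type":"number"}},"required":["motion"]}

```bash
ls; mkdir -p pics
cat > h.py <<'E'
import numpy as np, cv2
from plant import manip
def grab(n,save=None):
    f=manip.grab_frame(n)
    if save: cv2.imwrite('pics/'+save,np.ascontiguousarray(f['pixels']))
    return f
def cam(f):
    fl=210/np.tan(np.radians(f['fovy'])/2)
    K=np.array([[fl,0,f['cx']],[0,fl,f['cy']],[0,0,1]]);return K,np.array(f['dist_coeffs'],float)
def cloud(f):
    K,d=cam(f)
    v,u=np.mgrid[0:420,0:560]
    p=cv2.undistortPoints(np.stack([u,v],-1).reshape(-1,1,2).astype(np.float64),K,d).reshape(420,560,2)
    z=f['depth'][...,None]
    return np.concatenate([p*z,z],-1)@np.array(f['orientation']).T+np.array(f['eye'])
def ray_at(f,uv,z):
    K,d=cam(f)
    p=cv2.undistortPoints(np.array(uv,float).reshape(-1,1,2),K,d).reshape(-1,2)
    r=np.c_[p,np.ones(len(p))]@np.array(f['orientation']).T; e=np.array(f['eye'])
    return e+r*((z-e[2])/r[:,2])[:,None]
def proj(f,P):
    K,d=cam(f);R=np.array(f['orientation']).T;e=np.array(f['eye'])
    return cv2.projectPoints(np.array(P,float).reshape(-1,1,3),cv2.Rodrigues(R)[0],-R@e,K,d)[0].reshape(-1,2)
def rect(P):
    (c,s,a)=cv2.minAreaRect((np.asarray(P)[:,:2]*1000).astype(np.float32));return np.round(c,1),np.round(s,1),round(a,1)
E
python3 - <<'E'
from h import *
for n in('top','side'):
    f=grab(n,n+'0.png');C=cloud(f);np.save(n+'C.npy',C)
    print(n,f['fovy'],np.round(f['eye'],3),np.round(f['orientation'],2).tolist(),f['dist_coeffs'])
    for t in('caddy','tile_a','stand','rod','pot','jar','clay_pot','trug','scoop'):
        for r in manip.cut_out(t,n):
            m=r['mask']&(f['depth']>0);P=C[m]
            if len(P)<10: continue
            print(t,round(r['p'],2),np.round(r['uv']),m.sum(),rect(P),'z',np.round(np.percentile(P[:,2],[5,50,95])*1000), f['pixels'][m].mean(0).round())
print(manip.observe()['tcp_rot'])
E
```

```text
pics
top 48.792966369409186 [0.354 0.062 1.304] [[-0.02, -0.98, 0.17], [-1.0, 0.02, 0.02], [-0.02, -0.17, -0.98]] [-0.07281357  0.          0.          0.          0.        ]
caddy 0.62 [379. 240.] 2587 (array([ 538.8, -203.8]), array([112.3, 255.2]), 10.0) z [ 8. 13. 84.] [118. 177. 203.]
tile_a 0.8 [250. 315.] 781 (array([301.5, 167.6]), array([ 60.1, 100.2]), 3.6) z [10. 14. 18.] [ 33.  46. 229.]
tile_a 0.69 [240. 131.] 691 (array([840.1, 194. ]), array([112.3,  62.4]), 16.4) z [ 9. 15. 19.] [179. 182.  60.]
tile_a 0.68 [270. 181.] 714 (array([686.6, 101.7]), array([99.4, 61.2]), 84.3) z [10. 15. 19.] [168. 131.  97.]
tile_a 0.63 [236. 220.] 728 (array([574.6, 197.7]), array([ 59.5, 100.8]), 85.4) z [10. 15. 19.] [189. 190.  53.]
tile_a 0.56 [283. 252.] 740 (array([475.8,  75.7]), array([99.7, 60. ]), 85.5) z [10. 15. 19.] [174. 133.  94.]
tile_a 0.32 [359. 300.] 955 (array([ 370.9, -138.9]), array([125.6, 173.2]), 66.8) z [-0.  6. 34.] [174. 174. 176.]
stand 0.58 [175. 265.] 3453 (array([449.8, 397.6]), array([200.8, 199.3]), 1.7) z [58. 63. 67.] [ 48.  94. 158.]
stand 0.34 [379
[... 2447 characters left out ...]
8 (array([ 794.1, -162.6]), array([112.4, 286.6]), 12.3) z [ 1. 61. 87.] [33. 51. 96.]
clay_pot 0.63 [328. 248.] 50 (array([425.5, 311.7]), array([ 25.2, 285.8]), 0.7) z [  0.  17. 147.] [ 45.  59. 137.]
clay_pot 0.4 [305. 179.] 1273 (array([ 548.1, -273.1]), array([113.5, 410.1]), 10.1) z [ 1. 11. 80.] [ 98. 131. 151.]
trug 0.93 [210. 271.] 4209 (array([701.6, 335.2]), array([351.5, 199.5]), 82.2) z [ 5. 49. 94.] [42. 84. 32.]
scoop 0.65 [360. 190.] 571 (array([ 377.1, -143.9]), array([ 90.8, 188.5]), 89.5) z [ 0. 17. 30.] [110. 112. 114.]
[[ 9.15621767e-01  4.02040770e-01  5.08098653e-06]
 [ 4.02040770e-01 -9.15621767e-01  1.87700165e-06]
 [ 5.40689305e-06  3.24140167e-07 -1.00000000e+00]]
```

View pics/top0.png

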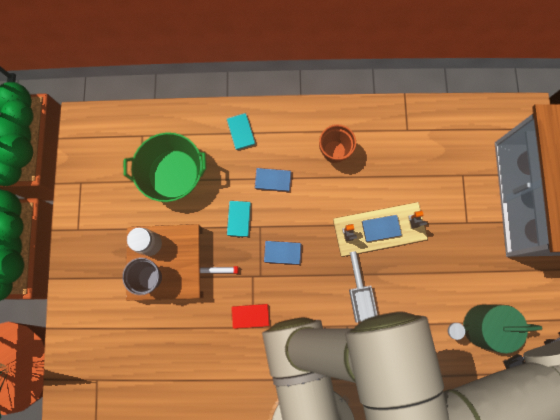

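Run:
```python
from h import *
# precise fits from top camera, color + depth
f=grab('top');C=cloud(f);hsv=cv2.cvtColor(np.ascontiguousarray(f['pixels']),cv2.COLOR_BGR2HSV)
for n,uv in dict(base=(379,228),t1=(270,181),t2=(283,252)).items(): print(n,hsv[uv[1],uv[0]])
for r in manip.cut_out('tile_a','top'):
    m=r['mask']&(f['depth']>0);P=C[m];zt=np.median(P[:,2])
    cs,_=cv2.findContours(r['mask'].astype(np.uint8),0,1)
    c=max(cs,key=len).reshape(-1,2);Q=ray_at(f,c,zt)
    print(r['uv'],'depthrect',rect(P[P[:,2]>zt-.006]),'contour',rect(Q))
# caddy geometry
X=C.reshape(-1,3);s=(abs(X[:,0]-.54)<.12)&(abs(X[:,1]+.2)<.17)
H=X[s]
for lo,hi in((.008,.016),(.02,.032),(.05,.12)):
    q=H[(H[:,2]>lo)&(H[:,2]<hi)];print(lo,len(q),rect(q),q.mean(0).round(4))
pix=f['pixels'].reshape(-1,3)[s].astype(int)
for nm,mm in(('orange',(pix[:,2]-pix[:,0]>110)&(pix[:,2]>150)&(pix[:,1]<pix[:,2]*.75)),('black',pix.max(1)<60)):
    q=H[mm&(H[:,2]>.05)]
    for sg in(1,-1):
        w=q[(q[:,1]+.204)*sg>0]
        if len(w):print(nm,sg,len(w),w.mean(0).round(4),w.max(0).round(3),w.min(0).round(3))
r=manip.cut_out('rod','top')[0];m=r['mask']&(f['depth']>0);P=C[m];P=P[P[:,2]>.008]
print(rect(P),P[:,1].min(),P.mean(0))
l=cv2.fitLine(P[:,:2].astype(np.float32),2,0,.01,.01).ravel();print('rodline',l)
im=cv2.resize(np.ascontiguousarray(f['pixels'])[180:330,200:430],None,fx=3.4,fy=3.4,interpolation=cv2.INTER_CUBIC)
cv2.imwrite('pics/crop0.png',im)
```

```text
base [105 121 177]
t1 [105 119 180]
t2 [105 125 180]
[270.6, 180.9] depthrect (array([686. ,  99.7]), array([99.7, 60.8]), 84.5) contour (array([684.7, 100.5]), array([101.4,  63.1]), 84.1)
[242.2, 133.1] depthrect (array([835.7, 193.1]), array([102. ,  56.9]), 16.5) contour (array([834.4, 192.7]), array([102. ,  56.9]), 16.5)
[247.8, 316.8] depthrect (array([301.7, 167.8]), array([ 60.6, 100.7]), 3.4) contour (array([301.5, 168.7]), array([ 63.3, 103.9]), 1.5)
[238.3, 217.7] depthrect (array([574.5, 198.3]), array([ 61. , 100.2]), 85.5) contour (array([573.8, 198. ]), array([ 61. , 100.9]), 85.7)
[282.3, 252.0] depthrect (array([475.7,  75.7]), array([99.8, 60.1]), 85.5) contour (array([475.4,  75.9]), array([100.2,  60.5]), 85.9)
[380.9, 238.9] depthrect (array([ 537.1, -200.8]), array([110.7, 249.7]), 9.9) contour (array([ 536.8, -204.9]), array([111.3, 258.3]), 10.0)
0.008 1963 (array([ 535.5, -205.5]), array([303.9, 231.7]), 84.7) [ 0.5349 -0.1988  0.0123]
0.02 891 (array([ 526.1, -180. ]), array([120.1, 219.6]), 35.1) [ 0.5269 -0.1943  0.0267]
0.05 288 (array([ 536.9, -201.6]), array([ 41.2, 210.5]), 9.9) [ 0.5377 -0.206   0.0779]
orange 1 44 [ 0.533  -0.1054  0.0868] [ 0.541 -0.096  0.093] [ 0.526 -0.115  0.071]
orange -1 44 [ 0.5659 -0.2919  0.0861] [ 0.575 -0.281  0.092] [ 0.559 -0.302  0.077]
(array([430.7, 252.6]), array([104.9,  19.5]), 87.9) 0.20035783486443293 [0.42987878 0.24991049 0.01734354]
rodline [0.01628096 0.99986744 0.42987877 0.24991049]
```

View pics/crop0.png

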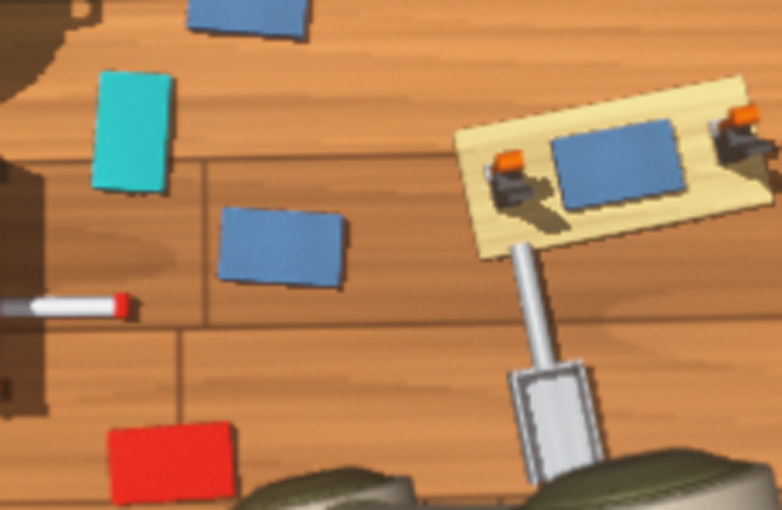

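The top view shows the two loose blue tiles at (270,181) and (283,252), the caddy with the base tile at (380,229), and the rod's red tip at (237,270). The caddy's yaw is about +10°.

```bash
cat >> h.py <<'E'
def plan(*wps):
    """wps (x,y,z mm, yaw of tool y in deg): prints turn az, then shift in the turned frame"""
    o=manip.observe();p=np.array(o['position'])*1000;R=np.array(o['tcp_rot']);yaw=np.degrees(np.arctan2(R[1,1],R[0,1]))
    print('now',p.round(1),'yaw',round(yaw,2),'t',round(o['time'],2),'F',np.round(o['contact_force'],1),'open',round(o['opening']*1000,1),'zax',R[:,2].round(4))
    for x,y,z,w in wps:
        dw=(w-yaw+90)%180-90;yaw+=dw;a=np.radians(yaw)
        ty=np.array([np.cos(a),np.sin(a)]);tx=np.array([-ty[1],ty[0]]);d=np.array([x,y])-p[:2]
        print('az',round(-dw,2),'dx',round(d@tx,1),'dy',round(d@ty,1),'dz',round(p[2]-z,1),'rows',round(np.hypot(*d)/60,1));p=np.array([x,y,z])
def tilefit(f,c,r,zmin,zmax):
    """blue tile near c (m): colour contour projected at its top height + depth rect"""
    C=cloud(f);h=cv2.cvtColor(np.ascontiguousarray(f['pixels']),cv2.COLOR_BGR2HSV)
    m=(abs(h[...,0].astype(int)-106)<7)&(h[...,1]>80)&(h[...,2]>90)&(np.hypot(C[...,0]-c[0],C[...,1]-c[1])<r)&(C[...,2]>zmin)&(C[...,2]<zmax)
    m=cv2.morphologyEx(m.astype(np.uint8),cv2.MORPH_OPEN,np.ones((3,3)));P=C[m>0]
    zt=np.median(P[:,2]);print(len(P),'ztop',zt.round(4),'depth',rect(P),'mean',P.mean(0).round(4))
E
python3 - <<'E'
from h import *
f=grab('top')
tilefit(f,(.539,-.205),.075,.018,.035);tilefit(f,(.4757,.0757),.075,.005,.025);tilefit(f,(.686,.1),.075,.005,.025)
f=grab('side')
tilefit(f,(.539,-.205),.075,.015,.035);tilefit(f,(.4757,.0757),.075,.005,.025);tilefit(f,(.686,.1),.075,.005,.025)
plan((475.6,75.7,100,-4.5),(475.6,75.7,3,-4.5))
E
```

```text
700 ztop 0.0267 depth (array([ 536.9, -202.6]), array([57.2, 98.2]), 8.7) mean [ 0.5365 -0.2021  0.0266]
717 ztop 0.0146 depth (array([475.7,  75. ]), array([96.6, 58.4]), 85.5) mean [0.4753 0.0748 0.0147]
644 ztop 0.015 depth (array([686.1,  99.1]), array([96.1, 57.6]), 84.1) mean [0.6856 0.0989 0.0149]
56 ztop 0.0232 depth (array([ 541.6, -198.2]), array([37.9, 89.4]), 5.6) mean [ 0.5408 -0.1919  0.0233]
350 ztop 0.0115 depth (array([473.3,  79. ]), array([106.5,  56.5]), 85.6) mean [0.4736 0.0832 0.0116]
341 ztop 0.0119 depth (array([684. , 103.7]), array([100.2,  57.8]), 85.2) mean [0.6845 0.1083 0.0118]
now [ 211.1 -480.7  238.7] yaw -66.29 t 1.25 F [-1.1  0.2  0.4] open 88.2 zax [-0.  0. -1.]
az -61.79 dx 575.4 dy 220.1 dz 138.7 rows 10.3
az -0.0 dx 0.0 dy 0.0 dz 97.0 rows 0.0
```

>>> {"method": "carry_out", "body": {
  "motion": [
    {"az": -10.3, "dz": 17},
    {"az": -10.3, "dz": 17},
    {"az": -10.3, "dz": 17},
    {"az": -10.3, "dz": 17},
    {"az": -10.3, "dz": 17},
    {"az": -10.3, "dz": 17},
    {"dx": 57.5, "dy": 22, "dz": 3.5},
    {"dx": 57.5, "dy": 22, "dz": 3.5},
    {"dx": 57.5, "dy": 22, "dz": 3.5},
    {"dx": 57.5, "dy": 22, "dz": 3.5},
    {"dx": 57.5, "dy": 22, "dz": 3.5},
    {"dx": 57.5, "dy": 22, "dz": 3.5},
    {"dx": 57.5, "dy": 22, "dz": 3.5},
    {"dx": 57.5, "dy": 22, "dz": 3.5},
    {"dx": 57.5, "dy": 22, "dz": 3.5},
    {"dx": 57.5, "dy": 22, "dz": 3.5}
  ]
}}

```text
schema error: expected keys dx, dy, dz, ax, ay, az, grip
```

```bash
python3 -c "
from h import *
plan((475.6,75.4,3,-4.5))"
```

```text
now [ 211.1 -480.7  238.7] yaw -66.29 t 1.25 F [-1.1  0.2  0.4] open 88.2 zax [-0.  0. -1.]
az -61.79 dx 575.1 dy 220.1 dz 235.7 rows 10.3
```

All keys are required.

>>> {"method": "carry_out", "body": {
  "motion": [
    {"dx": 0, "dy": 0, "dz": 17, "ax": 0, "ay": 0, "az": -10.3, "grip": 88},
    {"dx": 0, "dy": 0, "dz": 17, "ax": 0, "ay": 0, "az": -10.3, "grip": 88},
    {"dx": 0, "dy": 0, "dz": 17, "ax": 0, "ay": 0, "az": -10.3, "grip": 88},
    {"dx": 0, "dy": 0, "dz": 17, "ax": 0, "ay": 0, "az": -10.3, "grip": 88},
    {"dx": 0, "dy": 0, "dz": 17, "ax": 0, "ay": 0, "az": -10.3, "grip": 88},
    {"dx": 0, "dy": 0, "dz": 17, "ax": 0, "ay": 0, "az": -10.3, "grip": 88},
    {"dx": 57.5, "dy": 22, "dz": 3.5, "ax": 0, "ay": 0, "az": 0, "grip": 88},
    {"dx": 57.5, "dy": 22, "dz": 3.5, "ax": 0, "ay": 0, "az": 0, "grip": 88},
    {"dx": 57.5, "dy": 22, "dz": 3.5, "ax": 0, "ay": 0, "az": 0, "grip": 88},
    {"dx": 57.5, "dy": 22, "dz": 3.5, "ax": 0, "ay": 0, "az": 0, "grip": 88},
    {"dx": 57.5, "dy": 22, "dz": 3.5, "ax": 0, "ay": 0, "az": 0, "grip": 88},
    {"dx": 57.5, "dy": 22, "dz": 3.5, "ax": 0, "ay": 0, "az": 0, "grip": 88},
    {"dx": 57.5, "dy": 22, "dz": 3.5, "ax": 0, "ay": 0, "az": 0, "grip": 88},
    {"dx": 57.5, "dy": 22, "dz": 3.5, "ax": 0, "ay": 0, "az": 0, "grip": 88},
    {"dx": 57.5, "dy": 22, "dz": 3.5, "ax": 0, "ay": 0, "az": 0, "grip": 88},
    {"dx": 57.5, "dy": 22, "dz": 3.5, "ax": 0, "ay": 0, "az": 0, "grip": 88}
  ]
}}

```text
time: 3.25
position: [0.4762, 0.0774, 0.1018]
tcp_rot: [[0.078, 0.997, 0.001], [0.997, -0.078, -0.0], [-0.0, 0.001, -1.0]]
contact_force: [1.1, -1.1, 0.3]
opening: 0.0878
```

```bash
python3 -c "
from h import *
plan((475.6,75.4,3,-4.5))"
```

```text
now [476.2  77.4 101.8] yaw -4.48 t 3.25 F [ 1.1 -1.1  0.3] open 87.8 zax [ 8.e-04 -2.e-04 -1.e+00]
az 0.02 dx -2.0 dy -0.5 dz 98.8 rows 0.0
```

>>> {"method": "carry_out", "body": {
  "motion": [
    {"dx": 0, "dy": 0, "dz": 30, "ax": 0, "ay": 0, "az": 0, "grip": 88},
    {"dx": 0, "dy": 0, "dz": 30, "ax": 0, "ay": 0, "az": 0, "grip": 88},
    {"dx": 0, "dy": 0, "dz": 25, "ax": 0, "ay": 0, "az": 0, "grip": 88},
    {"dx": 0, "dy": 0, "dz": 9, "ax": 0, "ay": 0, "az": 0, "grip": 88},
    {"dx": 0, "dy": 0, "dz": 4, "ax": 0, "ay": 0, "az": 0, "grip": 88},
    {"dx": 0, "dy": 0, "dz": 0, "ax": 0, "ay": 0, "az": 0, "grip": 88}
  ]
}}

```text
time: 4.0
position: [0.4758, 0.0753, 0.0042]
tcp_rot: [[0.078, 0.997, 0.001], [0.997, -0.078, -0.0], [-0.0, 0.001, -1.0]]
contact_force: [1.1, 0.1, 0.2]
opening: 0.0881
```

Good. Close, then lift.

>>> {"method": "carry_out", "body": {
  "grip_force": 25,
  "motion": [
    {"dx": 0, "dy": 0, "dz": 0, "ax": 0, "ay": 0, "az": 0, "grip": 50},
    {"dx": 0, "dy": 0, "dz": 0, "ax": 0, "ay": 0, "az": 0, "grip": 50},
    {"dx": 0, "dy": 0, "dz": 0, "ax": 0, "ay": 0, "az": 0, "grip": 50},
    {"dx": 0, "dy": 0, "dz": 0, "ax": 0, "ay": 0, "az": 0, "grip": 50},
    {"dx": 0, "dy": 0, "dz": 0, "ax": 0, "ay": 0, "az": 0, "grip": 50},
    {"dx": 0, "dy": 0, "dz": -15, "ax": 0, "ay": 0, "az": 0, "grip": 50},
    {"dx": 0, "dy": 0, "dz": -35, "ax": 0, "ay": 0, "az": 0, "grip": 50},
    {"dx": 0, "dy": 0, "dz": -40, "ax": 0, "ay": 0, "az": 0, "grip": 50},
    {"dx": 0, "dy": 0, "dz": -40, "ax": 0, "ay": 0, "az": 0, "grip": 50}
  ]
}}

```text
time: 5.12
position: [0.4752, 0.0753, 0.1357]
tcp_rot: [[0.078, 0.997, 0.0], [0.997, -0.078, -0.0], [-0.0, 0.0, -1.0]]
contact_force: [0.2, 0.2, -1.7]
opening: 0.0597
```

```bash
python3 -c "
from h import *
plan((536.9,-202.8,100,9.4),(536.9,-202.8,31,9.4))"
```

```text
now [475.2  75.3 135.7] yaw -4.49 t 5.12 F [ 0.2  0.2 -1.7] open 59.7 zax [ 4.e-04 -0.e+00 -1.e+00]
az -13.89 dx -284.5 dy 15.5 dz 35.7 rows 4.7
az -0.0 dx 0.0 dy 0.0 dz 69.0 rows 0.0
```

>>> {"method": "carry_out", "body": {
  "motion": [
    {"dx": 0, "dy": 0, "dz": 0, "ax": 0, "ay": 0, "az": -6.9, "grip": 50},
    {"dx": 0, "dy": 0, "dz": 0, "ax": 0, "ay": 0, "az": -7, "grip": 50},
    {"dx": -47.4, "dy": 2.6, "dz": 0, "ax": 0, "ay": 0, "az": 0, "grip": 50},
    {"dx": -47.4, "dy": 2.6, "dz": 0, "ax": 0, "ay": 0, "az": 0, "grip": 50},
    {"dx": -47.4, "dy": 2.6, "dz": 0, "ax": 0, "ay": 0, "az": 0, "grip": 50},
    {"dx": -47.4, "dy": 2.6, "dz": 0, "ax": 0, "ay": 0, "az": 0, "grip": 50},
    {"dx": -47.4, "dy": 2.6, "dz": 0, "ax": 0, "ay": 0, "az": 0, "grip": 50},
    {"dx": -47.4, "dy": 2.6, "dz": 0, "ax": 0, "ay": 0, "az": 0, "grip": 50},
    {"dx": 0, "dy": 0, "dz": 30, "ax": 0, "ay": 0, "az": 0, "grip": 50},
    {"dx": 0, "dy": 0, "dz": 30, "ax": 0, "ay": 0, "az": 0, "grip": 50},
    {"dx": 0, "dy": 0, "dz": 20, "ax": 0, "ay": 0, "az": 0, "grip": 50},
    {"dx": 0, "dy": 0, "dz": 10, "ax": 0, "ay": 0, "az": 0, "grip": 50},
    {"dx": 0, "dy": 0, "dz": 0, "ax": 0, "ay": 0, "az": 0, "grip": 50}
  ]
}}

```text
time: 6.75
position: [0.5373, -0.2027, 0.0439]
tcp_rot: [[-0.163, 0.987, -0.0], [0.987, 0.163, 0.0], [0.0, -0.0, -1.0]]
contact_force: [0.4, 0.5, -1.9]
opening: 0.0595
```

Run:
```python
from h import *
plan((536.9,-202.8,31,9.4))
f=grab('top','a1.png');s=grab('side')
a=cv2.resize(np.ascontiguousarray(f['pixels'])[180:280,310:450],None,fx=4,fy=4,interpolation=2)
b=cv2.resize(np.ascontiguousarray(s['pixels'])[120:220,240:380],None,fx=4,fy=4,interpolation=2)
cv2.imwrite('pics/a1.png',cv2.resize(np.hstack([a,b]),(800,286)))
```

```text
now [ 537.3 -202.7   43.9] yaw 9.41 t 6.75 F [ 0.4  0.5 -1.9] open 59.5 zax [-3.e-04  2.e-04 -1.e+00]
az 0.01 dx -0.1 dy -0.4 dz 12.9 rows 0.0
```

View pics/a1.png

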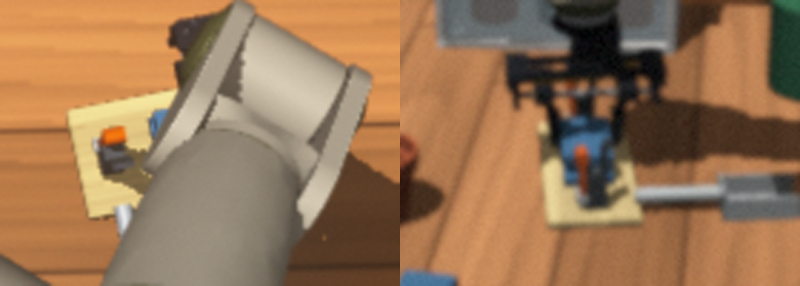

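>>> {"method": "carry_out", "body": {
  "motion": [
    {"dx": 0, "dy": 0, "dz": 8, "ax": 0, "ay": 0, "az": 0, "grip": 50},
    {"dx": 0, "dy": 0, "dz": 3, "ax": 0, "ay": 0, "az": 0, "grip": 50},
    {"dx": 0, "dy": 0, "dz": 2, "ax": 0, "ay": 0, "az": 0, "grip": 50},
    {"dx": 0, "dy": 0, "dz": 0.5, "ax": 0, "ay": 0, "az": 0, "grip": 50}
  ]
}}

```text
time: 7.35
position: [0.5373, -0.2027, 0.0301]
tcp_rot: [[-0.163, 0.987, -0.0], [0.987, 0.163, 0.0], [0.0, -0.0, -1.0]]
contact_force: [0.1, -0.3, -2.8]
opening: 0.0597
```

>>> {"method": "carry_out", "body": {
  "motion": [
    {"dx": 0, "dy": 0, "dz": 0.5, "ax": 0, "ay": 0, "az": 0, "grip": 50},
    {"dx": 0, "dy": 0, "dz": 0.3, "ax": 0, "ay": 0, "az": 0, "grip": 50}
  ]
}}

```text
time: 7.6
position: [0.5374, -0.2028, 0.0299]
tcp_rot: [[-0.164, 0.987, 0.0], [0.987, 0.164, -0.0], [-0.0, 0.0, -1.0]]
contact_force: [-3.3, 0.8, 5.7]
opening: 0.0596
```

>>> {"method": "carry_out", "body": {
  "motion": [
    {"dx": 0, "dy": 0, "dz": 0, "ax": 0, "ay": 0, "az": 0, "grip": 72},
    {"dx": 0, "dy": 0, "dz": 0, "ax": 0, "ay": 0, "az": 0, "grip": 80},
    {"dx": 0, "dy": 0, "dz": 0, "ax": 0, "ay": 0, "az": 0, "grip": 84},
    {"dx": 0, "dy": 0, "dz": -15, "ax": 0, "ay": 0, "az": 0, "grip": 84},
    {"dx": 0, "dy": 0, "dz": -35, "ax": 0, "ay": 0, "az": 0, "grip": 88},
    {"dx": 0, "dy": 0, "dz": -40, "ax": 0, "ay": 0, "az": 0, "grip": 88},
    {"dx": 0, "dy": 0, "dz": -20, "ax": 0, "ay": 0, "az": 0, "grip": 88}
  ]
}}

```text
time: 8.48
position: [0.538, -0.2031, 0.1427]
tcp_rot: [[-0.163, 0.987, 0.003], [0.987, 0.164, -0.002], [-0.003, 0.003, -1.0]]
contact_force: [-0.2, -0.6, -0.1]
opening: 0.0881
```

```bash
python3 -c "
from h import *
plan((686,99.3,140,-5.8),(686,99.3,4,-5.8))"
```

```text
now [ 538.  -203.1  142.7] yaw 9.41 t 8.47 F [-0.2 -0.6 -0.1] open 88.1 zax [ 0.0033 -0.0021 -1.    ]
az 15.21 dx 315.8 dy 116.7 dz 2.7 rows 5.6
az -0.0 dx 0.0 dy 0.0 dz 136.0 rows 0.0
```

>>> {"method": "carry_out", "body": {
  "motion": [
    {"dx": 0, "dy": 0, "dz": 0, "ax": 0, "ay": 0, "az": 7.6, "grip": 88},
    {"dx": 0, "dy": 0, "dz": 0, "ax": 0, "ay": 0, "az": 7.6, "grip": 88},
    {"dx": 52.6, "dy": 19.5, "dz": 0, "ax": 0, "ay": 0, "az": 0, "grip": 88},
    {"dx": 52.6, "dy": 19.5, "dz": 0, "ax": 0, "ay": 0, "az": 0, "grip": 88},
    {"dx": 52.6, "dy": 19.5, "dz": 0, "ax": 0, "ay": 0, "az": 0, "grip": 88},
    {"dx": 52.6, "dy": 19.5, "dz": 0, "ax": 0, "ay": 0, "az": 0, "grip": 88},
    {"dx": 52.6, "dy": 19.5, "dz": 0, "ax": 0, "ay": 0, "az": 0, "grip": 88},
    {"dx": 52.6, "dy": 19.5, "dz": 0, "ax": 0, "ay": 0, "az": 0, "grip": 88},
    {"dx": 0, "dy": 0, "dz": 40, "ax": 0, "ay": 0, "az": 0, "grip": 88},
    {"dx": 0, "dy": 0, "dz": 40, "ax": 0, "ay": 0, "az": 0, "grip": 88},
    {"dx": 0, "dy": 0, "dz": 20, "ax": 0, "ay": 0, "az": 0, "grip": 88},
    {"dx": 0, "dy": 0, "dz": 0, "ax": 0, "ay": 0, "az": 0, "grip": 88}
  ]
}}

```text
time: 9.98
position: [0.6854, 0.0993, 0.0392]
tcp_rot: [[0.101, 0.995, -0.001], [0.995, -0.101, 0.0], [-0.0, -0.001, -1.0]]
contact_force: [0.7, 0.8, -0.2]
opening: 0.0878
```

Run:
```python
from h import *
plan((686,99.3,4,-5.8))
f=grab('top')
tilefit(f,(.538,-.204),.075,.018,.06)
tilefit(f,(.538,-.204),.075,.018,.032)
tilefit(f,(.538,-.204),.075,.034,.06)
a=cv2.resize(np.ascontiguousarray(f['pixels'])[190:270,320:440],None,fx=6,fy=6,interpolation=2);cv2.imwrite('pics/a2.png',a)
```

```text
now [685.4  99.3  39.2] yaw -5.81 t 9.97 F [ 0.7  0.8 -0.2] open 87.8 zax [-1.2e-03  1.0e-04 -1.0e+00]
az -0.01 dx 0.0 dy 0.6 dz 35.2 rows 0.0
737 ztop 0.0407 depth (array([ 538. , -202.3]), array([58.1, 98.9]), 9.6) mean [ 0.5377 -0.2024  0.0406]
0 ztop nan depth (array([0., 0.]), array([0., 0.]), 0.0) mean [nan nan nan]
735 ztop 0.0407 depth (array([ 538. , -202.3]), array([58.1, 98.9]), 9.6) mean [ 0.5377 -0.2024  0.0406]
  return _methods._mean(a, axis=axis, dtype=dtype,
  ret = ret.dtype.type(ret / rcount)
h.py:39: RuntimeWarning: Mean of empty slice.
  zt=np.median(P[:,2]);print(len(P),'ztop',zt.round(4),'depth',rect(P),'mean',P.mean(0).round(4))
  ret = um.true_divide(
```

View pics/a2.png

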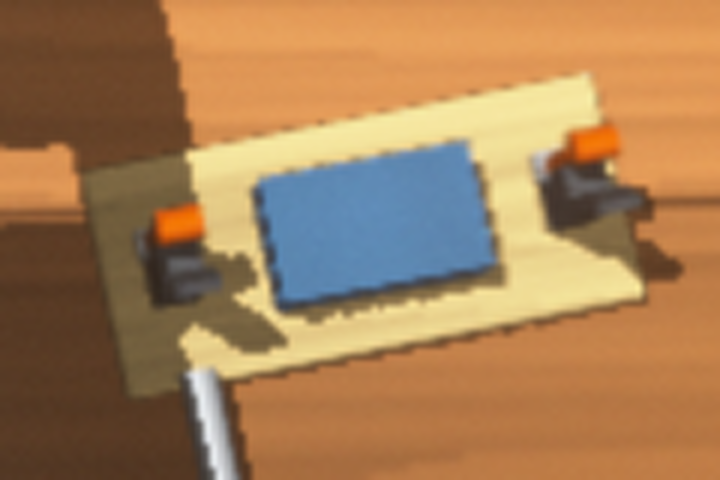

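Tile A sits on the base to about 1 mm. Now tile B.

>>> {"method": "carry_out", "body": {
  "motion": [
    {"dx": 0, "dy": 0.4, "dz": 20, "ax": 0, "ay": 0, "az": 0, "grip": 88},
    {"dx": 0, "dy": 0, "dz": 11, "ax": 0, "ay": 0, "az": 0, "grip": 88},
    {"dx": 0, "dy": 0, "dz": 4, "ax": 0, "ay": 0, "az": 0, "grip": 88},
    {"dx": 0, "dy": 0, "dz": 0, "ax": 0, "ay": 0, "az": 0, "grip": 50},
    {"dx": 0, "dy": 0, "dz": 0, "ax": 0, "ay": 0, "az": 0, "grip": 50},
    {"dx": 0, "dy": 0, "dz": 0, "ax": 0, "ay": 0, "az": 0, "grip": 50},
    {"dx": 0, "dy": 0, "dz": 0, "ax": 0, "ay": 0, "az": 0, "grip": 50},
    {"dx": 0, "dy": 0, "dz": 0, "ax": 0, "ay": 0, "az": 0, "grip": 50},
    {"dx": 0, "dy": 0, "dz": -15, "ax": 0, "ay": 0, "az": 0, "grip": 50},
    {"dx": 0, "dy": 0, "dz": -35, "ax": 0, "ay": 0, "az": 0, "grip": 50},
    {"dx": 0, "dy": 0, "dz": -45, "ax": 0, "ay": 0, "az": 0, "grip": 50},
    {"dx": 0, "dy": 0, "dz": -45, "ax": 0, "ay": 0, "az": 0, "grip": 50},
    {"dx": 0, "dy": 0, "dz": 0, "ax": 0, "ay": 0, "az": 0, "grip": 50}
  ]
}}

```text
time: 11.65
position: [0.6875, 0.0995, 0.1493]
tcp_rot: [[0.101, 0.995, 0.008], [0.995, -0.101, -0.0], [0.001, 0.008, -1.0]]
contact_force: [0.3, 0.3, -2.8]
opening: 0.0594
```

```bash
python3 -c "
from h import *
plan((536.8,-202.9,144,9.4))"
```

```text
now [687.5  99.5 149.3] yaw -5.78 t 11.65 F [ 0.3  0.3 -2.8] open 59.4 zax [ 7.9e-03 -1.0e-04 -1.0e+00]
az -15.18 dx -273.7 dy -198.0 dz 5.3 rows 5.6
```

>>> {"method": "carry_out", "body": {
  "motion": [
    {"dx": 0, "dy": 0, "dz": 0, "ax": 0, "ay": 0, "az": -7.6, "grip": 50},
    {"dx": 0, "dy": 0, "dz": 0, "ax": 0, "ay": 0, "az": -7.6, "grip": 50},
    {"dx": -45.6, "dy": -32.8, "dz": 0, "ax": 0, "ay": 0, "az": 0, "grip": 50},
    {"dx": -45.6, "dy": -32.8, "dz": 0, "ax": 0, "ay": 0, "az": 0, "grip": 50},
    {"dx": -45.6, "dy": -32.8, "dz": 0, "ax": 0, "ay": 0, "az": 0, "grip": 50},
    {"dx": -45.6, "dy": -32.8, "dz": 0, "ax": 0, "ay": 0, "az": 0, "grip": 50},
    {"dx": -45.6, "dy": -32.8, "dz": 0, "ax": 0, "ay": 0, "az": 0, "grip": 50},
    {"dx": -45.6, "dy": -32.8, "dz": 0, "ax": 0, "ay": 0, "az": 0, "grip": 50},
    {"dx": 0, "dy": 0, "dz": 30, "ax": 0, "ay": 0, "az": 0, "grip": 50},
    {"dx": 0, "dy": 0, "dz": 20, "ax": 0, "ay": 0, "az": 0, "grip": 50},
    {"dx": 0, "dy": 0, "dz": 0, "ax": 0, "ay": 0, "az": 0, "grip": 50},
    {"dx": 0, "dy": 0, "dz": 0, "ax": 0, "ay": 0, "az": 0, "grip": 50}
  ]
}}

```text
time: 13.15
position: [0.5368, -0.2027, 0.095]
tcp_rot: [[-0.164, 0.987, 0.001], [0.987, 0.164, -0.0], [-0.0, 0.0, -1.0]]
contact_force: [-0.2, -0.4, -0.9]
opening: 0.0598
```

```bash
python3 -c "
from h import *
plan((536.8,-202.9,44.2,9.4))"
```

```text
now [ 536.8 -202.7   95. ] yaw 9.42 t 13.15 F [-0.2 -0.4 -0.9] open 59.8 zax [ 5.e-04 -3.e-04 -1.e+00]
az 0.02 dx -0.2 dy -0.0 dz 50.8 rows 0.0
```

>>> {"method": "carry_out", "body": {
  "motion": [
    {"dx": 0, "dy": 0, "dz": 25, "ax": 0, "ay": 0, "az": 0, "grip": 50},
    {"dx": 0, "dy": 0, "dz": 17, "ax": 0, "ay": 0, "az": 0, "grip": 50},
    {"dx": 0, "dy": 0, "dz": 5, "ax": 0, "ay": 0, "az": 0, "grip": 50},
    {"dx": 0, "dy": 0, "dz": 2, "ax": 0, "ay": 0, "az": 0, "grip": 50},
    {"dx": 0, "dy": 0, "dz": 1, "ax": 0, "ay": 0, "az": 0, "grip": 50},
    {"dx": 0, "dy": 0, "dz": 0.4, "ax": 0, "ay": 0, "az": 0, "grip": 50},
    {"dx": 0, "dy": 0, "dz": 0, "ax": 0, "ay": 0, "az": 0, "grip": 50}
  ]
}}

```text
time: 14.02
position: [0.5369, -0.2029, 0.0448]
tcp_rot: [[-0.164, 0.987, 0.001], [0.987, 0.164, -0.001], [-0.001, 0.001, -1.0]]
contact_force: [-0.9, 0.7, 4.4]
opening: 0.0595
```

>>> {"method": "carry_out", "body": {
  "motion": [
    {"dx": 0, "dy": 0, "dz": 0, "ax": 0, "ay": 0, "az": 0, "grip": 72},
    {"dx": 0, "dy": 0, "dz": 0, "ax": 0, "ay": 0, "az": 0, "grip": 80},
    {"dx": 0, "dy": 0, "dz": 0, "ax": 0, "ay": 0, "az": 0, "grip": 84},
    {"dx": 0, "dy": 0, "dz": -15, "ax": 0, "ay": 0, "az": 0, "grip": 84},
    {"dx": 0, "dy": 0, "dz": -30, "ax": 0, "ay": 0, "az": 0, "grip": 88},
    {"dx": 0, "dy": 0, "dz": -40, "ax": 0, "ay": 0, "az": 0, "grip": 88},
    {"dx": 0, "dy": 0, "dz": -20, "ax": 0, "ay": 0, "az": 0, "grip": 88}
  ]
}}

```text
time: 14.9
position: [0.5371, -0.203, 0.1523]
tcp_rot: [[-0.164, 0.987, 0.003], [0.987, 0.164, -0.002], [-0.003, 0.003, -1.0]]
contact_force: [-0.4, -0.4, 0.1]
opening: 0.0878
```

```bash
python3 -c "
from h import *
plan((429,232.5,90,-0.93),(429,232.5,2,-.93))"
```

```text
now [ 537.1 -203.   152.3] yaw 9.41 t 14.9 F [-0.4 -0.4  0.1] open 87.8 zax [ 0.0032 -0.002  -1.    ]
az 10.34 dx 433.7 dy -115.2 dz 62.3 rows 7.5
az -0.0 dx 0.0 dy 0.0 dz 88.0 rows 0.0
```

>>> {"method": "carry_out", "body": {
  "motion": [
    {"dx": 0, "dy": 0, "dz": 0, "ax": 0, "ay": 0, "az": 10.3, "grip": 88},
    {"dx": 54.2, "dy": -14.4, "dz": 0, "ax": 0, "ay": 0, "az": 0, "grip": 88},
    {"dx": 54.2, "dy": -14.4, "dz": 0, "ax": 0, "ay": 0, "az": 0, "grip": 88},
    {"dx": 54.2, "dy": -14.4, "dz": 0, "ax": 0, "ay": 0, "az": 0, "grip": 88},
    {"dx": 54.2, "dy": -14.4, "dz": 0, "ax": 0, "ay": 0, "az": 0, "grip": 88},
    {"dx": 54.2, "dy": -14.4, "dz": 0, "ax": 0, "ay": 0, "az": 0, "grip": 88},
    {"dx": 54.2, "dy": -14.4, "dz": 0, "ax": 0, "ay": 0, "az": 0, "grip": 60},
    {"dx": 54.2, "dy": -14.4, "dz": 0, "ax": 0, "ay": 0, "az": 0, "grip": 60},
    {"dx": 54.2, "dy": -14.4, "dz": 0, "ax": 0, "ay": 0, "az": 0, "grip": 60},
    {"dx": 0, "dy": 0, "dz": 40, "ax": 0, "ay": 0, "az": 0, "grip": 60},
    {"dx": 0, "dy": 0, "dz": 40, "ax": 0, "ay": 0, "az": 0, "grip": 60},
    {"dx": 0, "dy": 0, "dz": 20, "ax": 0, "ay": 0, "az": 0, "grip": 60},
    {"dx": 0, "dy": 0, "dz": 0, "ax": 0, "ay": 0, "az": 0, "grip": 60}
  ]
}}

```text
time: 16.52
position: [0.4277, 0.2326, 0.0489]
tcp_rot: [[0.016, 1.0, -0.002], [1.0, -0.016, -0.0], [-0.0, -0.002, -1.0]]
contact_force: [0.4, -0.1, 0.8]
opening: 0.06
```

Run:
```python
from h import *
plan((429,232.5,3,-0.93))
f=grab('top')
tilefit(f,(.538,-.204),.075,.018,.08)
C=cloud(f).reshape(-1,3);pix=f['pixels'].reshape(-1,3).astype(int)
R=np.array([[np.cos(np.radians(10)),-np.sin(np.radians(10))],[np.sin(np.radians(10)),np.cos(np.radians(10))]])
s=(abs(C[:,0]-.54)<.12)&(abs(C[:,1]+.2)<.17);q=C[s];p=pix[s]
# board: pale wood colour
b=(abs(q[:,2]-.012)<.005)&(p[:,2]>p[:,0]+30)&(p[:,1]>p[:,2]*.72)
print('board',b.sum(),rect(q[b]))
L=(q[:,:2]-[.538,-.2035])@R
t=(q[:,2]>.06)
for sg in(1,-1):
    k=t&(L[:,1]*sg>.06)
    l=L[k];o=(p[k][:,2]-p[k][:,0]>110)
    print('clip',sg,'y',l[:,1].min().round(4),l[:,1].max().round(4),'x',l[:,0].min().round(4),l[:,0].max().round(4),'orange x',l[o][:,0].min().round(4),l[o][:,0].max().round(4),'y',l[o][:,1].min().round(4),l[o][:,1].max().round(4),'ztop',np.percentile(q[k][:,2],98).round(3))
a=cv2.resize(np.ascontiguousarray(f['pixels'])[190:290,190:310],None,fx=6,fy=6,interpolation=2);cv2.imwrite('pics/a3.png',a)
```

```text
now [427.7 232.6  48.9] yaw -0.89 t 16.52 F [ 0.4 -0.1  0.8] open 60.0 zax [-1.6e-03 -4.0e-04 -1.0e+00]
az 0.04 dx -0.1 dy 1.3 dz 45.9 rows 0.0
743 ztop 0.0543 depth (array([ 537.4, -203. ]), array([57.5, 99.6]), 9.6) mean [ 0.5371 -0.2021  0.0544]
board 2013 (array([ 537.3, -202.6]), array([111.5, 252.6]), 10.1)
clip 1 y 0.0871 0.1073 x -0.0216 0.02 orange x 0.0047 0.02 y 0.0871 0.1069 ztop 0.1
clip -1 y -0.1032 -0.0807 x -0.0213 0.0192 orange x 0.0045 0.0192 y -0.1025 -0.0815 ztop 0.099
```

View pics/a3.png

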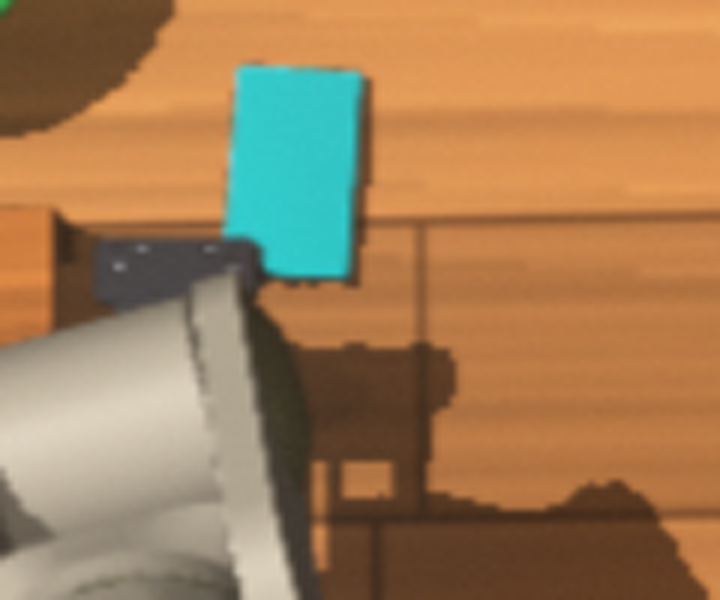

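>>> {"method": "carry_out", "body": {
  "grip_force": 30,
  "motion": [
    {"dx": 0, "dy": 1, "dz": 25, "ax": 0, "ay": 0, "az": 0, "grip": 60},
    {"dx": 0, "dy": 0, "dz": 15, "ax": 0, "ay": 0, "az": 0, "grip": 60},
    {"dx": 0, "dy": 0, "dz": 5, "ax": 0, "ay": 0, "az": 0, "grip": 60},
    {"dx": 0, "dy": 0, "dz": 0, "ax": 0, "ay": 0, "az": 0, "grip": 10},
    {"dx": 0, "dy": 0, "dz": 0, "ax": 0, "ay": 0, "az": 0, "grip": 10},
    {"dx": 0, "dy": 0, "dz": 0, "ax": 0, "ay": 0, "az": 0, "grip": 10},
    {"dx": 0, "dy": 0, "dz": 0, "ax": 0, "ay": 0, "az": 0, "grip": 10},
    {"dx": 0, "dy": 0, "dz": 0, "ax": 0, "ay": 0, "az": 0, "grip": 10},
    {"dx": 0, "dy": 0, "dz": 0, "ax": 0, "ay": 0, "az": 0, "grip": 10}
  ]
}}

```text
time: 17.7
position: [0.4291, 0.2327, 0.0042]
tcp_rot: [[0.015, 1.0, 0.0], [1.0, -0.015, 0.0], [0.0, 0.0, -1.0]]
contact_force: [-0.4, -0.4, 1.6]
opening: 0.0151
```

>>> {"method": "carry_out", "body": {
  "motion": [
    {"dx": -12, "dy": 0, "dz": 0, "ax": 0, "ay": 0, "az": 0, "grip": 10},
    {"dx": -25, "dy": 0, "dz": 0, "ax": 0, "ay": 0, "az": 0, "grip": 10},
    {"dx": -30, "dy": 0, "dz": 0, "ax": 0, "ay": 0, "az": 0, "grip": 10},
    {"dx": -30, "dy": 0, "dz": 0, "ax": 0, "ay": 0, "az": 0, "grip": 10},
    {"dx": -30, "dy": 0, "dz": 0, "ax": 0, "ay": 0, "az": 0, "grip": 10},
    {"dx": -30, "dy": 0, "dz": 0, "ax": 0, "ay": 0, "az": 0, "grip": 10},
    {"dx": -20, "dy": 0, "dz": 0, "ax": 0, "ay": 0, "az": 0, "grip": 10},
    {"dx": -10, "dy": 0, "dz": 0, "ax": 0, "ay": 0, "az": 0, "grip": 10},
    {"dx": 0, "dy": 0, "dz": 0, "ax": 0, "ay": 0, "az": 0, "grip": 10}
  ]
}}

```text
time: 18.82
position: [0.4263, 0.0451, 0.0041]
tcp_rot: [[0.016, 1.0, 0.0], [1.0, -0.016, -0.0], [-0.0, 0.0, -1.0]]
contact_force: [0.0, -2.0, 3.2]
opening: 0.0152
```

Run:
```python
from h import *
plan()
f=grab('side');a=cv2.resize(np.ascontiguousarray(f['pixels'])[200:320,250:410],None,fx=4,fy=4,interpolation=2);cv2.imwrite('pics/a4.png',a)
```

```text
now [426.3  45.1   4.1] yaw -0.94 t 18.82 F [ 0.  -2.   3.2] open 15.2 zax [ 3.e-04 -4.e-04 -1.e+00]
```

View pics/a4.png

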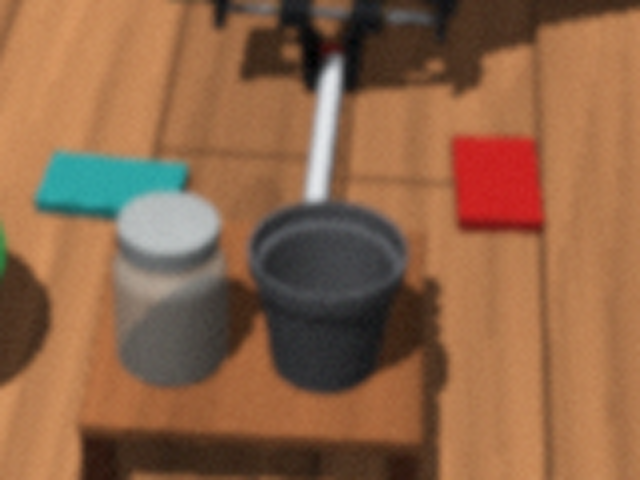

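>>> {"method": "carry_out", "body": {
  "motion": [
    {"dx": 0, "dy": 0, "dz": 0, "ax": 0, "ay": 0, "az": 0, "grip": 40},
    {"dx": 0, "dy": 0, "dz": 0, "ax": 0, "ay": 0, "az": 0, "grip": 50},
    {"dx": 0, "dy": 0, "dz": 0, "ax": 0, "ay": 0, "az": 0, "grip": 60},
    {"dx": 0, "dy": 0, "dz": -25, "ax": 0, "ay": 0, "az": 0, "grip": 60},
    {"dx": 0, "dy": 0, "dz": -45, "ax": 0, "ay": 0, "az": 0, "grip": 60},
    {"dx": -50, "dy": 0, "dz": -20, "ax": 0, "ay": 0, "az": 0, "grip": 60},
    {"dx": -50, "dy": 0, "dz": 0, "ax": 0, "ay": 0, "az": 0, "grip": 60},
    {"dx": -50, "dy": 0, "dz": 0, "ax": 0, "ay": 0, "az": 0, "grip": 60}
  ]
}}

```text
time: 19.88
position: [0.4238, -0.1056, 0.0944]
tcp_rot: [[0.015, 1.0, 0.001], [1.0, -0.015, -0.0], [-0.0, 0.001, -1.0]]
contact_force: [0.5, -0.3, 0.1]
opening: 0.0598
```

Run:
```python
from h import *
f=grab('top');C=cloud(f)
for r in manip.cut_out('rod','top')[:2]:
    m=r['mask']&(f['depth']>0);P=C[m];P=P[P[:,2]>.008]
    l=cv2.fitLine(P[:,:2].astype(np.float32),2,0,.01,.01).ravel();d=l[:2]*np.sign(l[1]);t=(P[:,:2]-l[2:])@d
    print(r['p'],r['uv'],rect(P),'yawrod',np.degrees(np.arctan2(d[1],d[0]))-90,'mid',l[2:]+d*(t.min()+t.max())/2,'len',t.max()-t.min(),P[:,2].max())
plan((427.5,138.2,60,-.95))
cv2.imwrite('pics/a5.png',cv2.resize(np.ascontiguousarray(f['pixels'])[180:330,180:400],None,fx=3.4,fy=3.4))
```

```text
0.94 [260.2, 269.7] (array([428.5, 140.1]), array([249.5,  19.4]), 89.3) yawrod -0.9536438 mid [0.42841766 0.14009389] len 0.2495192840027754 0.02599944620806105
now [ 424.  -107.8   94.2] yaw -1.13 t 19.98 F [-0.6  1.2 -1. ] open 59.9 zax [ 9.e-04 -1.e-03 -1.e+00]
az -0.18 dx 246.0 dy -0.6 dz 34.2 rows 4.1
```

View pics/a5.png

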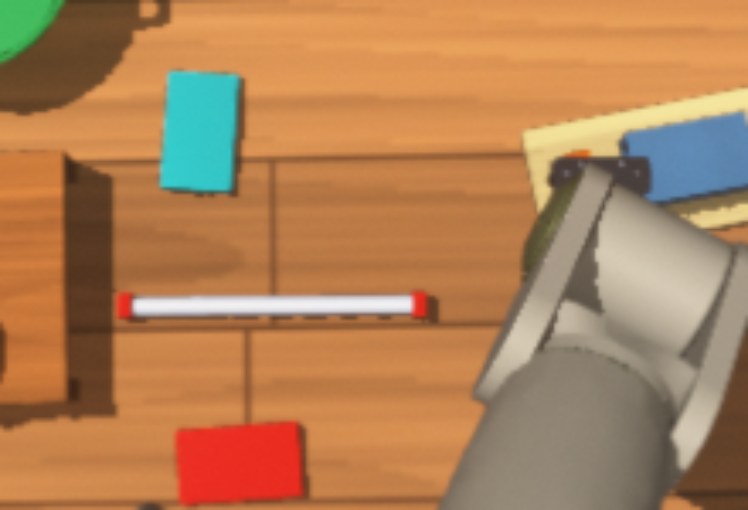

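Rod lies free in front of the stand (crop (272,305)), fully clear. Move above its middle.

>>> {"method": "carry_out", "body": {
  "motion": [
    {"dx": 61, "dy": 0, "dz": 0, "ax": 0, "ay": 0, "az": 0, "grip": 60},
    {"dx": 61, "dy": 0, "dz": 0, "ax": 0, "ay": 0, "az": 0, "grip": 60},
    {"dx": 61, "dy": 0, "dz": 10, "ax": 0, "ay": 0, "az": 0, "grip": 60},
    {"dx": 62, "dy": 0, "dz": 30, "ax": 0, "ay": 0, "az": 0, "grip": 60},
    {"dx": 0, "dy": 0, "dz": 20, "ax": 0, "ay": 0, "az": 0, "grip": 60},
    {"dx": 0, "dy": 0, "dz": 0, "ax": 0, "ay": 0, "az": 0, "grip": 60},
    {"dx": 0, "dy": 0, "dz": 0, "ax": 0, "ay": 0, "az": 0, "grip": 60}
  ]
}}

```text
time: 20.85
position: [0.4279, 0.1348, 0.0374]
tcp_rot: [[0.016, 1.0, 0.001], [1.0, -0.016, 0.0], [0.0, 0.001, -1.0]]
contact_force: [1.2, -0.1, 0.7]
opening: 0.0598
```

```bash
python3 -c "
from h import *
plan((427.8,139.7,2.5,-.95))"
```

```text
now [427.9 134.8  37.4] yaw -0.93 t 20.85 F [ 1.2 -0.1  0.7] open 59.8 zax [ 7.e-04  1.e-04 -1.e+00]
az 0.02 dx 4.9 dy -0.1 dz 34.9 rows 0.1
```

>>> {"method": "carry_out", "body": {
  "grip_force": 55,
  "motion": [
    {"dx": 4.9, "dy": 0, "dz": 20, "ax": 0, "ay": 0, "az": 0, "grip": 60},
    {"dx": 0, "dy": 0, "dz": 10, "ax": 0, "ay": 0, "az": 0, "grip": 60},
    {"dx": 0, "dy": 0, "dz": 4.5, "ax": 0, "ay": 0, "az": 0, "grip": 60},
    {"dx": 0, "dy": 0, "dz": 0, "ax": 0, "ay": 0, "az": 0, "grip": 10},
    {"dx": 0, "dy": 0, "dz": 0, "ax": 0, "ay": 0, "az": 0, "grip": 10},
    {"dx": 0, "dy": 0, "dz": 0, "ax": 0, "ay": 0, "az": 0, "grip": 10},
    {"dx": 0, "dy": 0, "dz": 0, "ax": 0, "ay": 0, "az": 0, "grip": 10},
    {"dx": 0, "dy": 0, "dz": 0, "ax": 0, "ay": 0, "az": 0, "grip": 10},
    {"dx": 0, "dy": 0, "dz": 0, "ax": 0, "ay": 0, "az": 0, "grip": 10}
  ]
}}

```text
time: 21.98
position: [0.4277, 0.1398, 0.0024]
tcp_rot: [[0.015, 1.0, 0.0], [1.0, -0.015, -0.0], [-0.0, 0.0, -1.0]]
contact_force: [-1.6, 1.2, 1.0]
opening: 0.0143
```

```bash
python3 -c "
from h import *
plan((427.8,139.7,152,-.95),(536.8,-202.3,152,10))"
```

```text
now [427.7 139.8   2.4] yaw -0.89 t 21.98 F [-1.6  1.2  1. ] open 14.3 zax [ 1.e-04 -0.e+00 -1.e+00]
az 0.06 dx -0.1 dy 0.1 dz -149.6 rows 0.0
az -10.95 dx -355.7 dy 48.0 dz 0.0 rows 6.0
```

>>> {"method": "carry_out", "body": {
  "motion": [
    {"dx": 0, "dy": 0, "dz": -15, "ax": 0, "ay": 0, "az": 0, "grip": 10},
    {"dx": 0, "dy": 0, "dz": -35, "ax": 0, "ay": 0, "az": 0, "grip": 10},
    {"dx": 0, "dy": 0, "dz": -40, "ax": 0, "ay": 0, "az": 0, "grip": 10},
    {"dx": 0, "dy": 0, "dz": -40, "ax": 0, "ay": 0, "az": -5.4, "grip": 10},
    {"dx": 0, "dy": 0, "dz": -20, "ax": 0, "ay": 0, "az": -5.5, "grip": 10},
    {"dx": -30, "dy": 4, "dz": 0, "ax": 0, "ay": 0, "az": 0, "grip": 10},
    {"dx": -52, "dy": 7, "dz": 0, "ax": 0, "ay": 0, "az": 0, "grip": 10},
    {"dx": -52, "dy": 7, "dz": 0, "ax": 0, "ay": 0, "az": 0, "grip": 10},
    {"dx": -52, "dy": 7, "dz": 0, "ax": 0, "ay": 0, "az": 0, "grip": 10},
    {"dx": -52, "dy": 7, "dz": 0, "ax": 0, "ay": 0, "az": 0, "grip": 10},
    {"dx": -52, "dy": 7, "dz": 0, "ax": 0, "ay": 0, "az": 0, "grip": 10},
    {"dx": -40, "dy": 6, "dz": 0, "ax": 0, "ay": 0, "az": 0, "grip": 10},
    {"dx": -25, "dy": 3, "dz": 0, "ax": 0, "ay": 0, "az": 0, "grip": 10},
    {"dx": 0, "dy": 0, "dz": 0, "ax": 0, "ay": 0, "az": 0, "grip": 10},
    {"dx": 0, "dy": 0, "dz": 0, "ax": 0, "ay": 0, "az": 0, "grip": 10},
    {"dx": 0, "dy": 0, "dz": 0, "ax": 0, "ay": 0, "az": 0, "grip": 10}
  ]
}}

```text
time: 23.98
position: [0.5365, -0.2004, 0.1527]
tcp_rot: [[-0.175, 0.985, 0.0], [0.985, 0.175, 0.0], [0.0, 0.0, -1.0]]
contact_force: [-0.3, 0.5, -0.8]
opening: 0.0146
```

Run:
```python
from h import *
plan((536.8,-202.3,110,10),(536.8,-202.3,60.5,10))
s=grab('side');C=cloud(s)
f=grab('top');T=cloud(f)
R=np.array([[np.cos(np.radians(10)),-np.sin(np.radians(10))],[np.sin(np.radians(10)),np.cos(np.radians(10))]])
for nm,F,X in(('side',s,C),('top',f,T)):
    p=F['pixels'].astype(int);red=(p[...,2]>120)&(p[...,1]<60)&(p[...,0]<60)
    L=(X[...,:2]-[.5375,-.2019])@R
    m=red&(abs(L[...,0])<.05)&(abs(L[...,1])<.2)&(X[...,2]>.08)
    for sg in(1,-1):
        k=m&(L[...,1]*sg>0)
        if k.sum()>3: print(nm,sg,k.sum(),'xy',np.median(L[k],0).round(4),'z',X[k][:,2].min().round(4),X[k][:,2].max().round(4))
a=cv2.resize(np.ascontiguousarray(f['pixels'])[180:280,310:450],None,fx=4,fy=4,interpolation=2)
b=cv2.resize(np.ascontiguousarray(s['pixels'])[100:200,240:380],None,fx=4,fy=4,interpolation=2)
cv2.imwrite('pics/a6.png',cv2.resize(np.hstack([a,b]),(800,286)))
```

```text
now [ 536.5 -200.4  152.7] yaw 10.07 t 23.98 F [-0.3  0.5 -0.8] open 14.6 zax [ 0.e+00  1.e-04 -1.e+00]
az 0.07 dx -1.9 dy -0.0 dz 42.7 rows 0.0
az -0.0 dx 0.0 dy 0.0 dz 49.5 rows 0.0
side 1 11 xy [0.0007 0.1265] z 0.0821 0.17
top 1 30 xy [-0.0015  0.1216] z 0.1573 0.1745
```

View pics/a6.png

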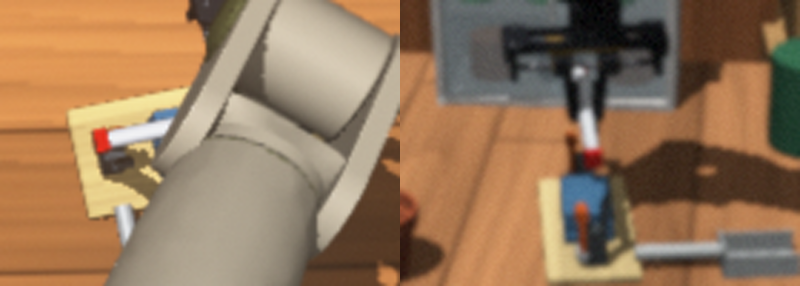

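>>> {"method": "carry_out", "body": {
  "motion": [
    {"dx": -1.9, "dy": 0, "dz": 25, "ax": 0, "ay": 0, "az": 0, "grip": 10},
    {"dx": 0, "dy": 0, "dz": 20, "ax": 0, "ay": 0, "az": 0, "grip": 10},
    {"dx": 0, "dy": 0, "dz": 12, "ax": 0, "ay": 0, "az": 0, "grip": 10},
    {"dx": 0, "dy": 0, "dz": 5, "ax": 0, "ay": 0, "az": 0, "grip": 10},
    {"dx": 0, "dy": 0, "dz": 2, "ax": 0, "ay": 0, "az": 0, "grip": 10},
    {"dx": 0, "dy": 0, "dz": 0, "ax": 0, "ay": 0, "az": 0, "grip": 10}
  ]
}}

```text
time: 24.82
position: [0.5371, -0.2034, 0.0887]
tcp_rot: [[-0.174, 0.985, 0.001], [0.985, 0.174, -0.0], [-0.0, 0.001, -1.0]]
contact_force: [-0.3, 0.6, -1.3]
opening: 0.0143
```

Run:
```python
from h import *
plan((536.8,-202.3,80.5,10))
s=grab('side')
b=cv2.resize(np.ascontiguousarray(s['pixels'])[140:200,270:350],None,fx=8,fy=8,interpolation=2)
cv2.imwrite('pics/a7.png',b)
```

```text
now [ 537.1 -203.4   88.7] yaw 10.01 t 24.82 F [-0.3  0.6 -1.3] open 14.3 zax [ 6.e-04 -4.e-04 -1.e+00]
az 0.01 dx 1.1 dy -0.2 dz 8.2 rows 0.0
```

View pics/a7.png

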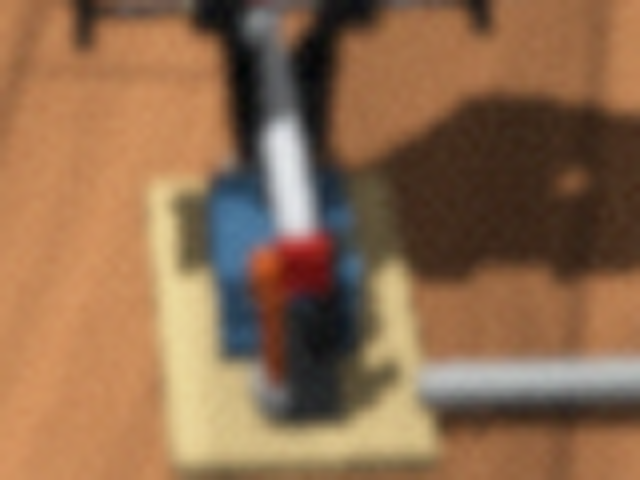

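>>> {"method": "carry_out", "body": {
  "motion": [
    {"dx": 1.0, "dy": -0.2, "dz": 2, "ax": 0, "ay": 0, "az": 0, "grip": 10},
    {"dx": 0, "dy": 0, "dz": 2, "ax": 0, "ay": 0, "az": 0, "grip": 10},
    {"dx": 0, "dy": 0, "dz": 2, "ax": 0, "ay": 0, "az": 0, "grip": 10},
    {"dx": 0, "dy": 0, "dz": 0, "ax": 0, "ay": 0, "az": 0, "grip": 10}
  ]
}}

```text
time: 25.38
position: [0.5365, -0.2024, 0.0822]
tcp_rot: [[-0.174, 0.985, -0.0], [0.985, 0.174, 0.0], [0.0, -0.0, -1.0]]
contact_force: [0.0, 0.1, -0.9]
opening: 0.0145
```

>>> {"method": "carry_out", "body": {
  "motion": [
    {"dx": 0, "dy": 0, "dz": 2, "ax": 0, "ay": 0, "az": 0, "grip": 10},
    {"dx": 0, "dy": 0, "dz": 2, "ax": 0, "ay": 0, "az": 0, "grip": 10},
    {"dx": 0, "dy": 0, "dz": 0, "ax": 0, "ay": 0, "az": 0, "grip": 10}
  ]
}}

```text
time: 25.75
position: [0.5365, -0.2026, 0.0787]
tcp_rot: [[-0.174, 0.985, -0.0], [0.985, 0.174, -0.001], [-0.001, -0.0, -1.0]]
contact_force: [-3.1, -1.5, 3.7]
opening: 0.0146
```

>>> {"method": "carry_out", "body": {
  "motion": [
    {"dx": 0, "dy": 0, "dz": 2, "ax": 0, "ay": 0, "az": 0, "grip": 10},
    {"dx": 0, "dy": 0, "dz": 2, "ax": 0, "ay": 0, "az": 0, "grip": 10},
    {"dx": 0, "dy": 0, "dz": 0, "ax": 0, "ay": 0, "az": 0, "grip": 10}
  ]
}}

```text
time: 26.12
position: [0.5362, -0.2023, 0.0738]
tcp_rot: [[-0.174, 0.985, -0.001], [0.985, 0.174, 0.0], [0.001, -0.001, -1.0]]
contact_force: [-4.7, -2.2, -0.4]
opening: 0.0145
```

>>> {"method": "carry_out", "body": {
  "motion": [
    {"dx": 0, "dy": 0, "dz": 2.5, "ax": 0, "ay": 0, "az": 0, "grip": 10},
    {"dx": 0, "dy": 0, "dz": 2.5, "ax": 0, "ay": 0, "az": 0, "grip": 10},
    {"dx": 0, "dy": 0, "dz": 0, "ax": 0, "ay": 0, "az": 0, "grip": 10}
  ]
}}

```text
time: 26.5
position: [0.5362, -0.2021, 0.0686]
tcp_rot: [[-0.174, 0.985, -0.001], [0.985, 0.174, 0.001], [0.001, -0.001, -1.0]]
contact_force: [-3.4, -1.6, -2.7]
opening: 0.0142
```

>>> {"method": "carry_out", "body": {
  "motion": [
    {"dx": 0, "dy": 0, "dz": 2.5, "ax": 0, "ay": 0, "az": 0, "grip": 10},
    {"dx": 0, "dy": 0, "dz": 2.5, "ax": 0, "ay": 0, "az": 0, "grip": 10},
    {"dx": 0, "dy": 0, "dz": 0, "ax": 0, "ay": 0, "az": 0, "grip": 10}
  ]
}}

```text
time: 26.88
position: [0.5364, -0.2022, 0.0638]
tcp_rot: [[-0.174, 0.985, -0.001], [0.985, 0.174, 0.0], [0.001, -0.001, -1.0]]
contact_force: [-4.0, -1.8, -5.3]
opening: 0.0144
```

>>> {"method": "carry_out", "body": {
  "motion": [
    {"dx": 0, "dy": 0, "dz": 1.5, "ax": 0, "ay": 0, "az": 0, "grip": 10},
    {"dx": 0, "dy": 0, "dz": 1.5, "ax": 0, "ay": 0, "az": 0, "grip": 10},
    {"dx": 0, "dy": 0, "dz": 0, "ax": 0, "ay": 0, "az": 0, "grip": 10}
  ]
}}

```text
time: 27.25
position: [0.5366, -0.2023, 0.0611]
tcp_rot: [[-0.174, 0.985, -0.0], [0.985, 0.174, 0.0], [0.0, 0.0, -1.0]]
contact_force: [-3.1, -0.8, -3.5]
opening: 0.0143
```

>>> {"method": "carry_out", "body": {
  "motion": [
    {"dx": 0, "dy": 0, "dz": 0.8, "ax": 0, "ay": 0, "az": 0, "grip": 10},
    {"dx": 0, "dy": 0, "dz": 0.7, "ax": 0, "ay": 0, "az": 0, "grip": 10},
    {"dx": 0, "dy": 0, "dz": 0, "ax": 0, "ay": 0, "az": 0, "grip": 10}
  ]
}}

```text
time: 27.62
position: [0.5367, -0.2024, 0.0604]
tcp_rot: [[-0.174, 0.985, 0.001], [0.985, 0.174, -0.0], [-0.0, 0.0, -1.0]]
contact_force: [-4.7, -0.2, 5.2]
opening: 0.0144
```

>>> {"method": "carry_out", "body": {
  "motion": [
    {"dx": 0, "dy": 0, "dz": 0, "ax": 0, "ay": 0, "az": 0, "grip": 30},
    {"dx": 0, "dy": 0, "dz": 0, "ax": 0, "ay": 0, "az": 0, "grip": 45},
    {"dx": 0, "dy": 0, "dz": 0, "ax": 0, "ay": 0, "az": 0, "grip": 50},
    {"dx": 0, "dy": 0, "dz": -15, "ax": 0, "ay": 0, "az": 0, "grip": 50},
    {"dx": 0, "dy": 0, "dz": -40, "ax": 0, "ay": 0, "az": 0, "grip": 50},
    {"dx": 0, "dy": 0, "dz": -50, "ax": 0, "ay": 0, "az": 0, "grip": 50},
    {"dx": 50, "dy": 0, "dz": 0, "ax": 0, "ay": 0, "az": 0, "grip": 50},
    {"dx": 60, "dy": 0, "dz": 0, "ax": 0, "ay": 0, "az": 0, "grip": 50},
    {"dx": 60, "dy": 0, "dz": 0, "ax": 0, "ay": 0, "az": 0, "grip": 50},
    {"dx": 60, "dy": 0, "dz": 0, "ax": 0, "ay": 0, "az": 0, "grip": 50},
    {"dx": 60, "dy": 0, "dz": 0, "ax": 0, "ay": 0, "az": 0, "grip": 50},
    {"dx": 0, "dy": 0, "dz": 0, "ax": 0, "ay": 0, "az": 0, "grip": 50}
  ]
}}

```text
time: 29.12
position: [0.4855, 0.0864, 0.166]
tcp_rot: [[-0.179, 0.984, 0.001], [0.984, 0.179, 0.0], [0.0, 0.001, -1.0]]
contact_force: [0.4, -0.2, -0.3]
opening: 0.0499
```

Run:
```python
from h import *
plan()
f=grab('top');T=cloud(f);s=grab('side');S=cloud(s)
R=np.array([[np.cos(np.radians(10)),-np.sin(np.radians(10))],[np.sin(np.radians(10)),np.cos(np.radians(10))]])
for nm,F,X in(('top',f,T),('side',s,S)):
    p=F['pixels'].astype(int);L=(X[...,:2]-[.5375,-.2019])@R
    red=(p[...,2]>120)&(p[...,1]<60)&(p[...,0]<60)&(abs(L[...,0])<.03)&(abs(L[...,1])<.16)
    org=(p[...,2]-p[...,0]>110)&(p[...,1]>75)&(abs(L[...,0])<.04)&(abs(L[...,1])<.11)&(X[...,2]>.07)
    for sg in(1,-1):
        k=red&(L[...,1]*sg>.1);o=org&(L[...,1]*sg>.06)
        if k.sum()>3:print(nm,sg,'cap',k.sum(),'x',L[k][:,0].min().round(4),L[k][:,0].max().round(4),'y',L[k][:,1].min().round(4),L[k][:,1].max().round(4),'ztop',np.median(X[k][:,2]).round(4),X[k][:,2].max().round(4))
        if o.sum()>3:print('   orange x',L[o][:,0].min().round(4),L[o][:,0].max().round(4))
    m=(abs(L[...,0])<.008)&(abs(L[...,1])<.075)&(X[...,2]>.062)
    q=np.c_[L[m],X[m][:,2]]
    for a,b in((-.075,-.04),(-.04,0),(0,.04),(.04,.075)):
        k=(q[:,1]>a)&(q[:,1]<b)
        if k.sum():print('rod y',a,'x',q[k][:,0].mean().round(4),'ztop',np.percentile(q[k][:,2],[50,95]).round(4))
a=cv2.resize(np.ascontiguousarray(f['pixels'])[190:270,325:435],None,fx=4,fy=4,interpolation=2)
b=cv2.resize(np.ascontiguousarray(s['pixels'])[145:205,270:350],None,fx=16/3,fy=16/3,interpolation=2)
o=np.hstack([a,b]);cv2.imwrite('pics/a8.png',o[:, :800] if o.shape[1]<=800 else cv2.resize(o,(800,int(o.shape[0]*800/o.shape[1]))))
```

```text
now [485.5  86.4 166. ] yaw 10.3 t 29.12 F [ 0.4 -0.2 -0.3] open 49.9 zax [ 1.4e-03  3.0e-04 -1.0e+00]
top 1 cap 21 x -0.0088 0.007 y 0.1145 0.1233 ztop 0.0782 0.0822
   orange x 0.0059 0.02
top -1 cap 20 x -0.0104 0.0064 y -0.127 -0.114 ztop 0.0785 0.0834
   orange x 0.005 0.0198
rod y -0.075 x -0.0008 ztop [0.0752 0.0792]
rod y -0.04 x -0.001 ztop [0.0752 0.0798]
rod y 0 x -0.0006 ztop [0.075  0.0793]
rod y 0.04 x -0.0006 ztop [0.0746 0.0799]
side 1 cap 17 x -0.0084 0.0127 y 0.104 0.1291 ztop 0.0759 0.0835
rod y -0.075 x 0.0009 ztop [0.0708 0.074 ]
rod y -0.04 x -0.0015 ztop [0.0719 0.078 ]
rod y 0 x 0.0003 ztop [0.0726 0.0759]
rod y 0.04 x -0.0004 ztop [0.0736 0.0762]
```

View pics/a8.png

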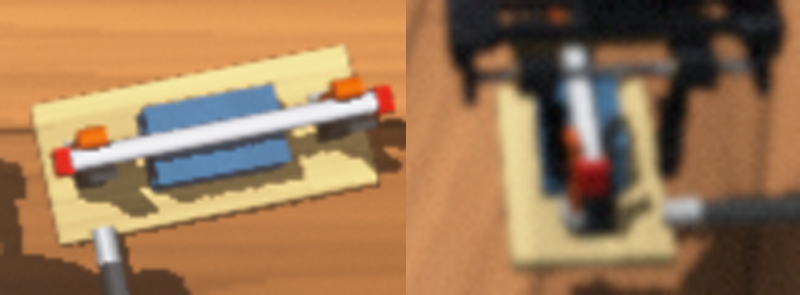

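```bash
python3 -c "
from plant import manip
print(manip.sign_off())"
```

```text
the job is handed in; nothing more can be done
None
```

The job is done and handed in at about 29 s of the 72 s allowed. Both blue tiles are stacked on the one in the caddy. The rod was drawn out, laid on the open bench and released, then re-gripped at its middle and pressed into both clips.

**Stack:** the three tile centres agree to about 1 mm in x and y in the top camera. The base tile's angle read about 1° off the other two. The top of the pile measured 54 mm, as it should.

**Rod:**
- **Height:** both end caps' tops are at about 78 mm, so the rod lies level with its axis at about 68 mm. At the end of the press the slot floor pushed back with about 5 N.
- **Centring:** it sits within about 1 mm across the slot. Along its length, the caps' inner edges put it within about 1 mm of centre, but their outer edges suggest about 2 mm, which is roughly one pixel.

**Jaws:** both look closed. The left jaw's nose read about 1 mm further out than before, which I put down to picture noise; its outer edge had not moved.

The side camera's positions disagreed with the top camera's by 2–4 mm, more for the half-hidden base tile, so I relied on the top camera and the arm's contact readings. I planned the moves clear of the pots, jar, trug, scoop and look-alike tiles, but did not re-measure them at the end.

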